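# Line up the tube legs on the welding jig by height

### The arm

A 6-joint arm with a two-finger parallel gripper is mounted at the origin on the work surface. World frame = base frame: x ahead of the robot, y to its left, z up, the work surface at z = 0. Lengths are in m, angles in degrees, forces in N, time in s.
With the tool pointing down it reaches from about 0.4 to 0.825 m from the base axis. Payload 7 kg.
Tool frame: the origin (TCP) lies on the mounting face of the last link; the fingertips stand 178 mm ahead of it and the grasp point (between the pads) lies 159 mm ahead of it (ctrl.tip_extent is the distance from the TCP to the fingertips, in m); z points along the fingers, y is the direction in which the jaws open and shut (so a half turn about z gives the same grasp; the last joint's range is limited). The gripper opens to 88 mm and grips with 3 to 60 N. Pads are 19 mm wide; open, the fingers measure 130 mm over their backs; the gripper's body (78 mm by 193 mm) begins 47 mm behind the grasp point.
Start: joints at [80.163, 20.546, 0.682, 0, -70.136, -16.507], TCP at [0.3, 0.605, 0.405] pointing down, gripper open.
Joint ranges: [-176.03, 176.03], [-82.01, 121.73], [-58.28, 71.71], [-173.87, 95.51], [-174.79, -0.11], [-173.66, 173.66]. Speed limits (degrees/s): [136.94, 136.94, 172.46, 180, 180, 180].

### API

Orientations are given as [roll, pitch, yaw] about the fixed x, y, z axes, in that order (R = Rz(yaw) Ry(pitch) Rx(roll)).
In Python, from plant import ctrl gives the robot as it stands. The module is installed in compiled form; this text tells all that it offers.
- The arm moves only by the tool carry_out, never from a script. Its argument "moves" is text: rows parted by semicolons, each of 7 numbers parted by spaces: the finger opening in m, from 0 to 0.0876, then the shift along the tool's x, y, z in m, then the turn, a rotation vector about the tool's x, y, z in rad. A call has 1 to 20 rows; each row is the pose to reach, as a shift and turn from the pose commanded when the call began, along the tool's axes at that moment; what a row does not reach only later rows make up. A row lasts 1/10 s, in which the tool goes at most 50 mm and 8.59 degrees, less where a joint would pass 70% of its speed; a pose out of reach is approached as far as the arm can. A call with a gripper value outside its range is refused whole. The fingers move at their own pace and stop on an object; the grip force is fixed at half the most. Time passes only in rows, so rows that repeat a pose let the fingers close. It gives the time, the measured TCP pose, the force and the opening at its end, in the units of the state.
- ctrl.get_obs(): the state, without advancing time (a new reading comes with each control period).
- ctrl.snapshot(name): name is "scene" or "top" or "wrist"; returns a dict with "image" (400x640x3 uint8, red, green, blue), "K" (3x3 intrinsics, pixels), "R" (3x3) and "t" (3): a world point X has camera coordinates R X + t. Camera axes: x right, y down, z forward; pixel columns grow to the right and rows downward; lengths in m; the calibration is good to about 2 mm. The wrist camera is an equidistant fisheye: a pixel r from the principal point sees the ray r / f radians off the axis. A picture is of the moment at which its call begins. There is no depth.
- ctrl.close_job(): hands the job in, once; it reports no verdict.
Trained networks look in a picture, given as the dict that the camera call returned (one of the last four; its "shot" number tells which), for a name from the list of things; names that differ only in an ending like _2 or _b are one class to them, and where a whole thing is asked for, a point or a joint stands for the part that bears it (a point fixed in the world has none). Each returns a list of dicts, best first, with "confidence" (0 to 1); they miss things now and then, are a little off and sometimes report something else, mostly with a low value. They report only what shows in the picture. A call takes as long as a camera call. They do not tell look-alikes from the thing itself.
- ctrl.recognise(picture, label): "extent" ([left, top, right, bottom] in pixels, round what is visible of it).
- ctrl.trace(picture, label): "region" (400x640 bool, what is visible of it) and "extent" ([left, top, right, bottom] in pixels, round what is visible of it).
- ctrl.mark_of(picture, label): "at" ([row, column] in pixels: a listed point, or the origin of a listed thing).
The state is a dict: "clock": time; "joint_pos": joint angles; "qvel": joint speeds; "tau": joint torques, N m; "tool_pos": TCP position; "orientation": TCP orientation; "force": force on the tool from outside, world axes, zero at the start; "moment": the same for the moment, N m; "opening": finger opening in m.
Only numpy, scipy, OpenCV 4.12 (cv2) and the standard library are available. Lean on these libraries where they do the work, as an engineer would, in place of code of your own. Each camera call takes 0.05 s, during which the arm holds its last target.

### The job

Stand the four loose square-tube legs upright on the four pale steel seats of the jig bar, one centred on each black cross, in steps of height: the tallest on the seat next to the yellow end stop, then the next tallest, down to the shortest at the other end. Do not knock any leg over, and leave them all standing still and let go.

Things in the scene. Friction and masses are not known exactly. Their poses are not given: they have to be found in the camera images.
- leg_115: Leg: a loose upright piece of hollow square steel tube, painted dark blue, 40 x 40 mm outside, wall 4 mm, 115 mm tall. Origin: centre of its lower end; z up along the tube, x and y square to its side faces.
- leg_90: Leg: a loose upright piece of hollow square steel tube, painted green, 40 x 40 mm outside, wall 4 mm, 90 mm tall. Origin: centre of its lower end; z up along the tube, x and y square to its side faces.
- leg_65: Leg: a loose upright piece of hollow square steel tube, pale silvery, nearly white bare metal, 40 x 40 mm outside, wall 4 mm, 65 mm tall. Origin: centre of its lower end; z up along the tube, x and y square to its side faces.
- leg_40: Leg: a loose upright piece of hollow square steel tube, red primer, 40 x 40 mm outside, wall 4 mm, 40 mm tall. Origin: centre of its lower end; z up along the tube, x and y square to its side faces.
- seat_1: Seat 1 of four in a straight row, 85 mm apart centre to centre, numbered along the bar: a fixed flat pale, nearly white steel plate 54 x 54 mm, 4 mm thick, with a black cross, on a dark flat bar (60 mm wide, 8 mm thick, lying on the bench). Origin: centre of the plate's underside, 8 mm above the bench, so the leg's foot rests 4 mm above this origin (12 mm above the bench). y runs along the row from seat 1 to seat 4, x across the bar, z up.
- seat_2: Seat 2 of four in a straight row, 85 mm apart centre to centre, numbered along the bar: a fixed flat pale, nearly white steel plate 54 x 54 mm, 4 mm thick, with a black cross, on a dark flat bar (60 mm wide, 8 mm thick, lying on the bench). Origin: centre of the plate's underside, 8 mm above the bench, so the leg's foot rests 4 mm above this origin (12 mm above the bench). y runs along the row from seat 1 to seat 4, x across the bar, z up.
- seat_3: Seat 3 of four in a straight row, 85 mm apart centre to centre, numbered along the bar: a fixed flat pale, nearly white steel plate 54 x 54 mm, 4 mm thick, with a black cross, on a dark flat bar (60 mm wide, 8 mm thick, lying on the bench). Origin: centre of the plate's underside, 8 mm above the bench, so the leg's foot rests 4 mm above this origin (12 mm above the bench). y runs along the row from seat 1 to seat 4, x across the bar, z up.
- seat_4: Seat 4 of four in a straight row, 85 mm apart centre to centre, numbered along the bar: a fixed flat pale, nearly white steel plate 54 x 54 mm, 4 mm thick, with a black cross, on a dark flat bar (60 mm wide, 8 mm thick, lying on the bench). Origin: centre of the plate's underside, 8 mm above the bench, so the leg's foot rests 4 mm above this origin (12 mm above the bench). y runs along the row from seat 1 to seat 4, x across the bar, z up.
- yellow_stop: Yellow end stop: a fixed block 60 mm across the bar, 24 mm along it, 20 mm high, on one end of the bar (a like black block is on the other end; which end is yellow changes). Its centre is 62.5 mm beyond the centre of the end seat, in line with the row. Origin: centre of its underside, 8 mm above the bench.
Things that resemble listed ones, but are neither listed nor needed, are in the scene too. Several things have the shape of the leg_65; the one meant has the colours described above.

How it is judged:
By the outcome, as a careful person would: the job done as asked, in the order asked, and still so for the second after the job is handed in, with the robot touching nothing.
It also fails if it takes over 96 s, if anything falls off the work surface, if the arm or the gripper's body presses on something with over 40 N, if the wrist force passes 120 N, or if a joint passes its speed limit or range.

## Working session

There is one attempt and no reset: what is moved stays moved. The work goes in short steps, Python scripts to look and compute and a tool call to move; the robot and the scene stay as the last step left them, time stands still between calls to the robot, and variables do not carry over. Pictures are saved under pics/ and viewed, and the job is handed in when it is done.

Besides the shell and the picture viewer there is one more tool, called as a command line: name --argument value ..., lists and objects as JSON in quotes. carry_out: Moves the arm, as the interface text tells. Its arguments: {"type":"object","properties":{"moves":{"type":"string"}},"required":["moves"]}

```bash
mkdir -p pics; ls
python3 - <<'E'
from plant import ctrl
import cv2
print(ctrl.get_obs())
for n in ("scene","top","wrist"):
    s=ctrl.snapshot(n); cv2.imwrite(f"pics/{n}0.png",s["image"][:,:,::-1]); print(n,s["K"],s["R"],s["t"],s["shot"])
E
```

```text
pics
{'clock': 0.0, 'joint_pos': array([ 8.01624337e+01,  2.05928969e+01,  6.33551413e-01, -2.16772663e-02,
       -7.01352387e+01, -1.65085070e+01]), 'qvel': array([-0.00268948, -0.05018646, -0.03674778, -0.04227056,  0.12197149,
        0.05596943]), 'tau': array([-1.52482065e-03, -5.82712448e+01,  2.93063629e+01,  6.99763566e+00,
        6.81553240e-03, -1.59062547e-04]), 'tool_pos': array([0.29945274, 0.60472586, 0.40369934]), 'orientation': array([ 1.79903524e+02, -7.34185937e-03, -2.63534499e+01]), 'force': array([-0.15861136, -1.24774069, -0.25248137]), 'moment': array([ 0.01107824,  0.01290411, -0.01980563]), 'opening': 0.08758713272106379}
scene [[431.86003552   0.         324.23059634]
 [  0.         431.86003552 198.10279309]
 [  0.           0.           1.        ]] [[-0.0909451   0.99576851 -0.01319345]
 [ 0.73672676  0.05836064 -0.67366736]
 [-0.67004676 -0.07098671 -0.73891692]] [ 0.0391422  -0.3059949   1.15789953] 1
top [[466.35316328   0.         314.99360361]
 [  0.         466.35316328 203.38761964]
 [  0.           0.           1.        ]] [[-0.0049943  -0.99998583 -0.00184195]
 [-0.99663816  0.0051282  -0.08176846]
 [ 0.08177674  0.00142738 -0.99664965]] [0.00826272 0.49316984 0.86326297] 2
wrist [[309.70691629   0.         325.04056395]
 [  0.         309.70691629 192.23459435]
 [  0.           0.           1.        ]] [[-0.44340952 -0.89631827  0.00124323]
 [-0.85371976  0.42275771  0.304037  ]
 [-0.2730395   0.13375153 -0.95265941]] [ 0.6730081  -0.03703143  0.39255546] 3
```

View pics/scene0.png

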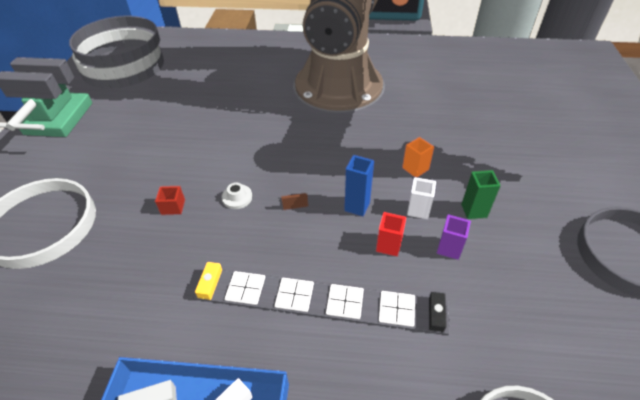

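View pics/top0.png

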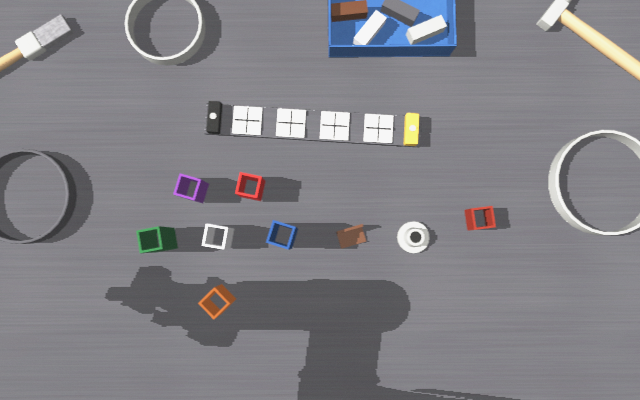

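View pics/wrist0.png

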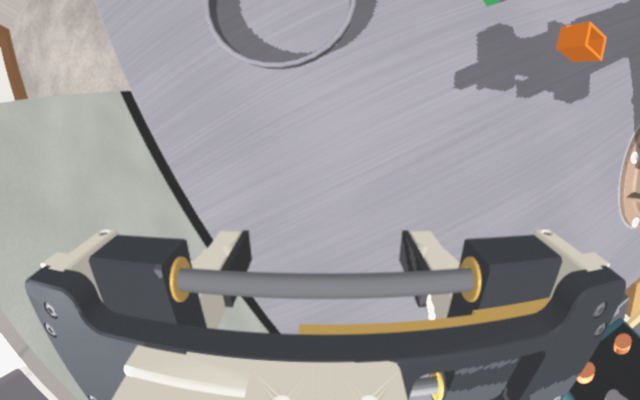

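The yellow stop is at the −y end: top image (411,129), scene (208,281). Blue is at top (282,235), green (150,239) and white (215,237). The short dull-red leg is at (480,218). The bright red (250,186), purple and orange tubes are decoys about 65 mm tall. Next I'll measure the poses.

```bash
cat > h.py <<'E'
import numpy as np, cv2
from scipy.optimize import minimize
H={'leg_115':.115,'leg_90':.09,'leg_65':.065,'leg_40':.04}
def proj(s,X):
    c=np.asarray(X)@s['R'].T+s['t']; p=c@s['K'].T; return p[:,:2]/p[:,2:]
def ray(s,uv,z):
    d=s['R'].T@np.linalg.inv(s['K'])@np.array([uv[0],uv[1],1.]); o=-s['R'].T@s['t']
    return (o+d*(z-o[2])/d[2])[:2]
def box(p,h,z0=0,w=.04):
    x,y,a=p; c,s=np.cos(a),np.sin(a)
    return np.array([[x+c*i-s*j,y+s*i+c*j,z0+k] for i in(-w/2,w/2) for j in(-w/2,w/2) for k in(0,h)])
def sil(s,p,h,z0,w=.04,S=4):
    q=cv2.convexHull((proj(s,box(p,h,z0,w))).astype(np.float32))
    m=np.zeros((400*S,640*S),np.uint8)
    cv2.fillConvexPoly(m,np.round(((q+.5)*S-.5)*16).astype(np.int32),1,shift=4)
    return cv2.resize(m.astype(np.float32),(640,400),interpolation=cv2.INTER_AREA)
def fit(shots,regs,h,p0,z0=0,w=.04):
    def f(p):
        e=0
        for s,r in zip(shots,regs):
            m=sil(s,p,h,z0,w); e+=np.abs(m-r).sum()/r.sum()
        return e
    best=None
    for a in np.deg2rad([-30,0,30]):
        r=minimize(f,[p0[0],p0[1],a],method='Nelder-Mead',options=dict(initial_simplex=[[p0[0],p0[1],a],[p0[0]+.01,p0[1],a],[p0[0],p0[1]+.01,a],[p0[0],p0[1],a+.3]],xatol=1e-5,fatol=1e-5))
        if best is None or r.fun<best.fun: best=r
    return best.x,best.fun
E
python3 - <<'E'
from plant import ctrl
from h import *
t=ctrl.snapshot("top"); s=ctrl.snapshot("scene")
T0={'leg_115':(282,235),'leg_90':(150,239),'leg_65':(215,237),'leg_40':(480,218)}
S0={'leg_115':(360,186),'leg_90':(481,195),'leg_65':(422,198),'leg_40':(171,201)}
def pick(L,c):
    L=[d for d in L if (d['extent'][0]-8<c[0]<d['extent'][2]+8 and d['extent'][1]-8<c[1]<d['extent'][3]+8)]
    return L[0] if L else None
for n in H:
    a=pick(ctrl.trace(t,n),T0[n]); b=pick(ctrl.trace(s,n),S0[n])
    p0=ray(t,T0[n],H[n]*.7)
    print(n,p0.round(3),a and (a['extent'],a['confidence'],a['region'].sum()),b and (b['extent'],b['confidence'],b['region'].sum()))
    for nm,use in(('top',[(t,a)]),('scene',[(s,b)]),('both',[(t,a),(s,b)])):
        use=[u for u in use if u[1]]
        if use:
            x,f=fit([u[0] for u in use],[u[1]['region'].astype(np.float32) for u in use],H[n],p0)
            print('  ',nm,x[:2].round(4),np.rad2deg(x[2]).round(1)%90,round(f,3))
for n in ('seat_1','yellow_stop'):
    for sh in(t,s):
        for d in ctrl.trace(sh,n):
            m=cv2.moments(d['region'].astype(np.uint8)); c=(m['m10']/m['m00'],m['m01']/m['m00'])
            print(n,round(d['confidence'],2),np.round(c,1),ray(sh,c,.012 if n[0]=='s' else .028).round(4))
print(ctrl.get_obs()['clock'])
E
```

```text
leg_115 [0.433 0.064] ([268.5, 221.8, 295.9, 249.8], 0.72, np.int64(432)) ([343.9, 157.3, 373.2, 215.1], 0.82, np.int64(1456))
   top [0.4333 0.0649] 71.8 0.55
   scene [0.4328 0.066 ] 72.8 0.035
   both [0.4334 0.0654] 72.6 0.595
leg_90 [0.427 0.302] ([136.5, 227.9, 176.9, 251.3], 0.7, np.int64(891)) ([461.1, 169.3, 500.7, 222.6], 0.82, np.int64(1445))
   top [0.4261 0.295 ] 9.2 0.052
   scene [0.4264 0.2959] 13.8 0.038
   both [0.4262 0.2954] 10.1 0.101
leg_65 [0.43  0.189] ([203.1, 225.1, 230.1, 248.8], 0.68, np.int64(444)) ([410.8, 182.0, 434.3, 221.5], 0.72, np.int64(813))
   top [0.4322 0.1865] 80.3 0.477
   scene [0.4324 0.1875] 79.4 0.059
   both [0.4322 0.1871] 80.2 0.556
leg_40 [ 0.464 -0.303] ([464.3, 207.5, 492.7, 232.6], 0.8, np.int64(420)) ([154.1, 185.3, 185.4, 215.5], 0.58, np.int64(691))
   top [ 0.4645 -0.3031] 6.4 0.506
   scene [ 0.4637 -0.3011] 10.6 0.056
   both [ 0.4641 -0.3024] 6.0 0.608
seat_1 0.98 [333.8 125.5] [ 0.6451 -0.0314]
seat_1 0.95 [377.6 128.3] [ 0.6391 -0.1162]
seat_1 0.95 [246.2 120.1] [0.6568 0.1384]
seat_1 0.67 [290.  122.9] [0.6508 0.0535]
seat_1 0.88 [397.2 308.9] [0.6584 0.1395]
seat_1 0.79 [345.2 301.7] [0.6525 0.0549]
seat_1 0.75 [294.4 295.2] [ 0.6476 -0.0297]
seat_1 0.61 [244.9 288.4] [ 0.6418 -0.1147]
yellow_stop 0.65 [410.7 128.6] [ 0.6343 -0.177 ]
yellow_stop 0.61 [208.8 280.3] [ 0.6407 -0.1738]
yellow_stop 0.48 [358.4 185.9] [0.4026 0.0665]
0.85
```

Run:
```python
from plant import ctrl
from h import *
t=ctrl.snapshot("top")
T0={'leg_115':(282,235),'leg_90':(150,239),'leg_65':(215,237),'leg_40':(480,218)}
def hull(r):
    p=cv2.findNonZero(r.astype(np.uint8)); m=np.zeros(r.shape,np.uint8); cv2.fillConvexPoly(m,cv2.convexHull(p),1); return m.astype(np.float32)
for n in H:
    L=[d for d in ctrl.trace(t,n) if abs((d['extent'][0]+d['extent'][2])/2-T0[n][0])<12 and abs((d['extent'][1]+d['extent'][3])/2-T0[n][1])<12]
    x,f=fit([t],[hull(L[0]['region'])],H[n],ray(t,T0[n],H[n]*.7))
    print(n,x[:2].round(4),np.rad2deg(x[2]).round(1)%90,round(f,3))
o=ctrl.get_obs(); print(o['clock'],o['tool_pos'],o['orientation'])
```

```text
leg_115 [0.4339 0.0654] 73.3 0.056
leg_90 [0.4266 0.2959] 11.8 0.054
leg_65 [0.4312 0.1868] 79.3 0.077
leg_40 [ 0.4638 -0.3031] 6.8 0.08
1.1 [0.29955121 0.6048832  0.40467751] [-1.79997751e+02 -3.73316914e-04 -2.63443425e+01]
```

```bash
cat > mv.py <<'E'
import sys
from plant import ctrl
from scipy.spatial.transform import Rotation as Ro
import numpy as np
def show(*targets):
    o=ctrl.get_obs(); R=Ro.from_euler('xyz',o['orientation'],degrees=True)
    print('t',round(o['clock'],2),'pos',o['tool_pos'].round(4),'rpy',o['orientation'].round(2),'F',o['force'].round(2),'op',round(o['opening'],4))
    for x,y,z,yaw in targets:
        T=Ro.from_euler('xyz',[180,0,yaw],degrees=True)
        print((x,y,z,yaw),'shift',R.inv().apply(np.array([x,y,z])-o['tool_pos']).round(4),'turn',(R.inv()*T).as_rotvec().round(4))
if __name__=='__main__':
    a=[float(v) for v in sys.argv[1:]]
    show(*[a[i:i+4] for i in range(0,len(a),4)])
E
python3 mv.py .4265 .2957 .36 -78.2 .4265 .2957 .221 -78.2
```

```text
t 1.1 pos [0.2996 0.6049 0.4047] rpy [-180.     -0.    -26.34] F [-0.26 -0.12 -0.25] op 0.0882
(0.4265, 0.2957, 0.36, -78.2) shift [0.251  0.2207 0.0447] turn [-0.      0.      0.9051]
(0.4265, 0.2957, 0.221, -78.2) shift [0.251  0.2207 0.1837] turn [-0.      0.      0.9051]
```

carry_out --moves "0.0876 0.251 0.2207 0.0447 0 0 0.905; 0.0876 0.251 0.2207 0.0447 0 0 0.905; 0.0876 0.251 0.2207 0.0447 0 0 0.905; 0.0876 0.251 0.2207 0.0447 0 0 0.905; 0.0876 0.251 0.2207 0.0447 0 0 0.905; 0.0876 0.251 0.2207 0.0447 0 0 0.905; 0.0876 0.251 0.2207 0.0447 0 0 0.905; 0.0876 0.251 0.2207 0.0447 0 0 0.905; 0.0876 0.251 0.2207 0.0447 0 0 0.905; 0.0876 0.251 0.2207 0.0447 0 0 0.905; 0.0876 0.251 0.2207 0.0447 0 0 0.905"

```text
clock: 2.2
tool_pos: [0.4263, 0.2967, 0.3601]
orientation: [-180.0, 0.0, -78.1]
force: [0.0, 0.3, -0.6]
opening: 0.0877
```

```bash
python3 mv.py .4265 .2957 .221 -78.2; python3 -c "
from plant import ctrl
import cv2
cv2.imwrite('pics/w1.png',ctrl.snapshot('wrist')['image'][:,:,::-1])"
```

```text
t 2.2 pos [0.4263 0.2967 0.3601] rpy [-1.7998e+02  2.0000e-02 -7.8130e+01] F [ 0.02  0.31 -0.59] op 0.0877
(0.4265, 0.2957, 0.221, -78.2) shift [1.000e-03 1.000e-04 1.391e-01] turn [-0.0003  0.0003  0.0013]
```

View pics/w1.png

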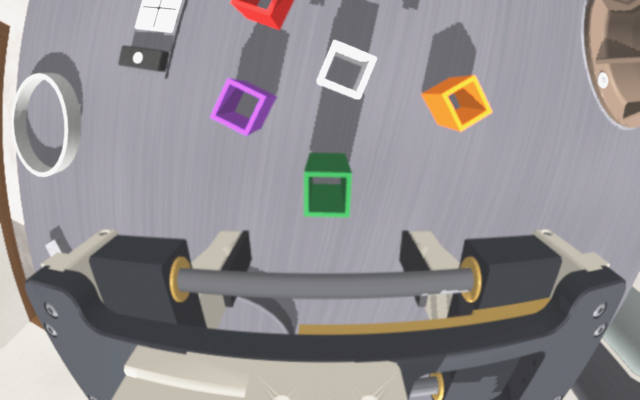

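The green tube (327,190) is square to the jaws and centred between them, so I'll descend, grip and lift.

carry_out --moves "0.0876 0 0 0.03 0 0 0; 0.0876 0 0 0.06 0 0 0; 0.0876 0 0 0.09 0 0 0; 0.0876 0 0 0.12 0 0 0; 0.0876 0 0 0.139 0 0 0; 0.0876 0 0 0.139 0 0 0; 0.0876 0 0 0.139 0 0 0; 0.02 0 0 0.139 0 0 0; 0.02 0 0 0.139 0 0 0; 0.02 0 0 0.139 0 0 0; 0.02 0 0 0.139 0 0 0; 0.02 0 0 0.139 0 0 0; 0.02 0 0 0.139 0 0 0; 0.02 0 0 0.139 0 0 0"

```text
clock: 3.65
tool_pos: [0.4265, 0.2956, 0.221]
orientation: [180.0, -0.0, -78.2]
force: [-1.4, -1.0, 1.4]
opening: 0.0401
```

```bash
python3 mv.py .6463 -.0306 .371 -94 .6463 -.0306 .234 -94
```

```text
t 3.65 pos [0.4265 0.2956 0.221 ] rpy [ 1.7999e+02 -1.0000e-02 -7.8200e+01] F [-1.44 -1.05  1.39] op 0.0401
(0.6463, -0.0306, 0.371, -94.0) shift [ 0.3643 -0.1485 -0.15  ] turn [ 2.000e-04 -2.000e-04  2.758e-01]
(0.6463, -0.0306, 0.234, -94.0) shift [ 0.3643 -0.1485 -0.013 ] turn [ 2.000e-04 -2.000e-04  2.758e-01]
```

carry_out --moves "0.02 0 0 -0.01 0 0 0; 0.02 0 0 -0.03 0 0 0; 0.02 0 0 -0.06 0 0 0; 0.02 0 0 -0.09 0 0 0; 0.02 0 0 -0.12 0 0 0; 0.02 0.012 -0.005 -0.14 0 0 0.01; 0.02 0.036 -0.015 -0.15 0 0 0.03; 0.02 0.07 -0.029 -0.15 0 0 0.055; 0.02 0.106 -0.043 -0.15 0 0 0.08; 0.02 0.142 -0.058 -0.15 0 0 0.11; 0.02 0.178 -0.073 -0.15 0 0 0.14; 0.02 0.214 -0.087 -0.15 0 0 0.16; 0.02 0.25 -0.102 -0.15 0 0 0.19; 0.02 0.286 -0.117 -0.15 0 0 0.22; 0.02 0.32 -0.13 -0.15 0 0 0.245; 0.02 0.345 -0.141 -0.15 0 0 0.265; 0.02 0.36 -0.147 -0.15 0 0 0.275; 0.02 0.3643 -0.1485 -0.15 0 0 0.2758; 0.02 0.3643 -0.1485 -0.15 0 0 0.2758; 0.02 0.3643 -0.1485 -0.15 0 0 0.2758"

```text
clock: 5.65
tool_pos: [0.6459, -0.0298, 0.371]
orientation: [180.0, 0.0, -94.0]
force: [-0.6, 0.5, -3.1]
opening: 0.0395
```

```bash
python3 mv.py .6463 -.0306 .234 -94
```

```text
t 5.65 pos [ 0.6459 -0.0298  0.371 ] rpy [ 1.7998e+02  2.0000e-02 -9.3960e+01] F [-0.6   0.5  -3.08] op 0.0395
(0.6463, -0.0306, 0.234, -94.0) shift [ 0.0008 -0.0005  0.137 ] turn [0.0004 0.0003 0.0007]
```

carry_out --moves "0.02 0 0 0.02 0 0 0; 0.02 0 0 0.05 0 0 0; 0.02 0 0 0.08 0 0 0; 0.02 0 0 0.105 0 0 0; 0.02 0 0 0.12 0 0 0; 0.02 0 0 0.128 0 0 0; 0.02 0 0 0.133 0 0 0; 0.02 0 0 0.135 0 0 0; 0.02 0 0 0.136 0 0 0; 0.02 0 0 0.137 0 0 0; 0.02 0 0 0.137 0 0 0; 0.02 0 0 0.137 0 0 0"

```text
clock: 6.85
tool_pos: [0.6465, -0.0306, 0.2344]
orientation: [-180.0, 0.0, -94.0]
force: [-0.2, 0.4, -3.7]
opening: 0.0398
```

```bash
python3 -c "
from plant import ctrl
import cv2
im=ctrl.snapshot('scene')['image'][:,:,::-1]
cv2.imwrite('pics/s1.png',cv2.resize(im[180:340,170:470],None,fx=2.6,fy=2.6,interpolation=cv2.INTER_CUBIC))"
```

```text
(no output)
```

View pics/s1.png

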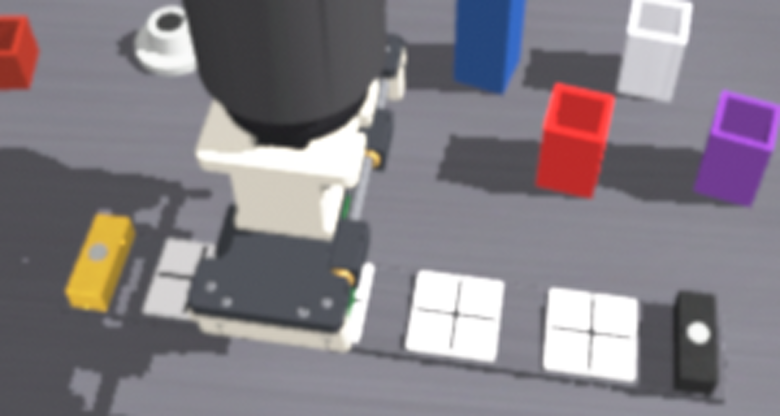

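The gripper hides the leg, as expected. I'll lower slowly until it makes contact.

carry_out --moves "0.02 0 0 0.0005 0 0 0; 0.02 0 0 0.001 0 0 0; 0.02 0 0 0.0012 0 0 0; 0.02 0 0 0.0012 0 0 0"

```text
clock: 7.3
tool_pos: [0.6464, -0.0305, 0.233]
orientation: [-180.0, -0.0, -94.0]
force: [-1.6, 0.6, -0.1]
opening: 0.0397
```

Contact shows: Fz went from −3.7 to −0.1 N. I'll release and rise.

carry_out --moves "0.046 0 0 0 0 0 0; 0.06 0 0 0 0 0 0; 0.0876 0 0 0 0 0 0; 0.0876 0 0 0 0 0 0; 0.0876 0 0 0 0 0 0; 0.0876 0 0 0 0 0 0; 0.0876 0 0 -0.02 0 0 0; 0.0876 0 0 -0.06 0 0 0; 0.0876 0 0 -0.1 0 0 0; 0.0876 0 0 -0.14 0 0 0; 0.0876 0 0 -0.14 0 0 0; 0.0876 0 0 -0.14 0 0 0"

```text
clock: 8.5
tool_pos: [0.6464, -0.0305, 0.3741]
orientation: [-179.9, 0.1, -94.0]
force: [-0.8, 0.5, -0.3]
opening: 0.0874
```

```bash
python3 mv.py .4315 .187 .34 -100.5 .4315 .187 .199 -100.5
```

```text
t 8.5 pos [ 0.6464 -0.0305  0.3741] rpy [-1.7985e+02  6.0000e-02 -9.4000e+01] F [-0.82  0.49 -0.34] op 0.0874
(0.4315, 0.187, 0.34, -100.5) shift [-0.2019  0.2297  0.0337] turn [-0.0025  0.0012  0.1134]
(0.4315, 0.187, 0.199, -100.5) shift [-0.2018  0.23    0.1747] turn [-0.0025  0.0012  0.1134]
```

carry_out --moves "0.0876 -0.202 0.2296 0.034 0 0 0.1134; 0.0876 -0.202 0.2296 0.034 0 0 0.1134; 0.0876 -0.202 0.2296 0.034 0 0 0.1134; 0.0876 -0.202 0.2296 0.034 0 0 0.1134; 0.0876 -0.202 0.2296 0.034 0 0 0.1134; 0.0876 -0.202 0.2296 0.034 0 0 0.1134; 0.0876 -0.202 0.2296 0.034 0 0 0.1134; 0.0876 -0.202 0.2296 0.034 0 0 0.1134; 0.0876 -0.202 0.2296 0.034 0 0 0.1134; 0.0876 -0.202 0.2296 0.034 0 0 0.1134"

```text
clock: 9.5
tool_pos: [0.4321, 0.1863, 0.3384]
orientation: [180.0, -0.0, -100.6]
force: [-0.1, 0.4, 0.5]
opening: 0.0877
```

```bash
python3 mv.py .4315 .187 .199 -100.5
python3 - <<'E'
from plant import ctrl
from h import *
t=ctrl.snapshot('top');s=ctrl.snapshot('scene')
for sh,nm in((t,'top'),(s,'scene')):
    for d in ctrl.trace(sh,'leg_90'): print(nm,d['extent'],round(d['confidence'],2))
    cv2.imwrite(f'pics/{nm}2.png',sh['image'][:,:,::-1])
def hull(r):
    p=cv2.findNonZero(r.astype(np.uint8)); m=np.zeros(r.shape,np.uint8); cv2.fillConvexPoly(m,cv2.convexHull(p),1); return m.astype(np.float32)
for sh in(t,s):
    c=proj(sh,[[.6463,-.0306,.057]])[0]
    for d in ctrl.trace(sh,'leg_90'):
        e=d['extent']
        if abs((e[0]+e[2])/2-c[0])<15 and abs((e[1]+e[3])/2-c[1])<20:
            x,f=fit([sh],[hull(d['region'])],.09,(.6463,-.0306),z0=.012); print(x[:2].round(4),np.rad2deg(x[2]),round(f,3))
E
```

```text
t 9.5 pos [0.4321 0.1863 0.3384] rpy [ 1.7998e+02 -4.0000e-02 -1.0058e+02] F [-0.06  0.42  0.46] op 0.0877
(0.4315, 0.187, 0.199, -100.5) shift [-0.0007  0.0007  0.1394] turn [ 0.0004 -0.0007 -0.0013]
top [322.7, 101.2, 348.7, 133.2] 0.96
top [267.4, 220.2, 298.8, 249.1] 0.91
top [465.6, 207.5, 494.8, 232.0] 0.9
top [203.1, 223.1, 233.0, 252.6] 0.87
top [236.2, 174.5, 264.1, 201.2] 0.65
scene [435.8, 215.9, 469.9, 261.0] 0.94
scene [377.5, 213.7, 405.5, 257.7] 0.9
scene [403.0, 149.8, 424.8, 175.8] 0.89
scene [274.6, 252.2, 306.7, 308.4] 0.83
scene [406.3, 179.6, 434.2, 219.6] 0.75
scene [155.8, 186.3, 187.1, 215.7] 0.57
scene [346.0, 155.0, 373.1, 216.5] 0.56
[ 0.6473 -0.0309] -4.323171834504357 0.062
[ 0.6473 -0.0297] -4.821844453197738 0.04
```

View pics/scene2.png

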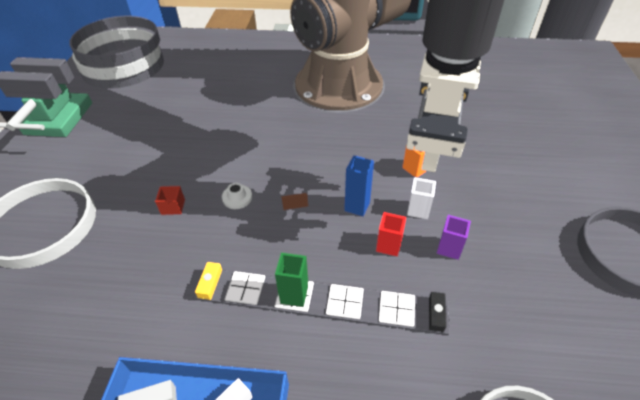

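View pics/top2.png

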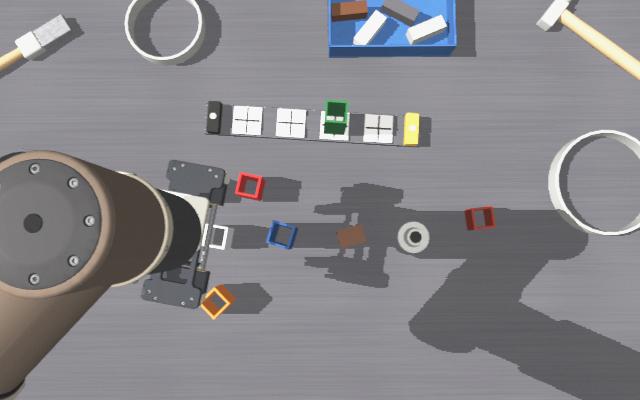

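Green stands on seat B: both fits are within about 1 mm of the cross. Next is white, at top (215,237).

carry_out --moves "0.0876 0 0 0.03 0 0 0; 0.0876 0 0 0.06 0 0 0; 0.0876 0 0 0.09 0 0 0; 0.0876 0 0 0.12 0 0 0; 0.0876 0 0 0.14 0 0 0; 0.0876 0 0 0.14 0 0 0; 0.0876 0 0 0.14 0 0 0; 0.02 0 0 0.14 0 0 0; 0.02 0 0 0.14 0 0 0; 0.02 0 0 0.14 0 0 0; 0.02 0 0 0.14 0 0 0; 0.02 0 0 0.14 0 0 0; 0.02 0 0 0.14 0 0 0; 0.02 0 0 0.14 0 0 0"

```text
clock: 11.2
tool_pos: [0.4314, 0.187, 0.1988]
orientation: [180.0, -0.0, -100.5]
force: [-1.7, -0.2, 2.1]
opening: 0.04
```

```bash
python3 mv.py .6516 .0542 .349 -94 .6516 .0542 .212 -94
```

```text
t 11.2 pos [0.4314 0.187  0.1988] rpy [ 179.99   -0.   -100.5 ] F [-1.73 -0.24  2.11] op 0.04
(0.6516, 0.0542, 0.349, -94.0) shift [ 0.0904 -0.2407 -0.1502] turn [ 1.000e-04 -0.000e+00 -1.134e-01]
(0.6516, 0.0542, 0.212, -94.0) shift [ 0.0904 -0.2407 -0.0132] turn [ 1.000e-04 -0.000e+00 -1.134e-01]
```

carry_out --moves "0.02 0 0 -0.01 0 0 0; 0.02 0 0 -0.03 0 0 0; 0.02 0 0 -0.06 0 0 0; 0.02 0 0 -0.09 0 0 0; 0.02 0 0 -0.12 0 0 0; 0.02 0.004 -0.01 -0.14 0 0 -0.005; 0.02 0.011 -0.03 -0.15 0 0 -0.015; 0.02 0.022 -0.06 -0.15 0 0 -0.03; 0.02 0.034 -0.09 -0.15 0 0 -0.045; 0.02 0.045 -0.12 -0.15 0 0 -0.06; 0.02 0.056 -0.15 -0.15 0 0 -0.075; 0.02 0.068 -0.18 -0.15 0 0 -0.09; 0.02 0.079 -0.21 -0.15 0 0 -0.1; 0.02 0.087 -0.232 -0.15 0 0 -0.11; 0.02 0.0904 -0.2402 -0.15 0 0 -0.1134; 0.02 0.0904 -0.2402 -0.12 0 0 -0.1134; 0.02 0.0904 -0.2402 -0.09 0 0 -0.1134; 0.02 0.0904 -0.2402 -0.06 0 0 -0.1134; 0.02 0.0904 -0.2402 -0.04 0 0 -0.1134; 0.02 0.0904 -0.2402 -0.03 0 0 -0.1134"

```text
clock: 13.2
tool_pos: [0.65, 0.0543, 0.2267]
orientation: [179.8, -0.1, -94.0]
force: [-0.1, 0.3, -2.0]
opening: 0.0397
```

carry_out --moves "0.02 0 0 0.008 0 0 0; 0.02 0 0 0.013 0 0 0; 0.02 0 0 0.016 0 0 0; 0.02 0 0 0.017 0 0 0; 0.02 0 0 0.0175 0 0 0; 0.02 0 0 0.0175 0 0 0"

```text
clock: 13.8
tool_pos: [0.6513, 0.0544, 0.2118]
orientation: [-180.0, 0.0, -94.0]
force: [-0.2, 0.2, -3.5]
opening: 0.0399
```

carry_out --moves "0.02 0 0 0.0005 0 0 0; 0.02 0 0 0.001 0 0 0; 0.02 0 0 0.001 0 0 0; 0.02 0 0 0.001 0 0 0"

```text
clock: 14.2
tool_pos: [0.6513, 0.0544, 0.2109]
orientation: [-180.0, 0.0, -94.0]
force: [-1.5, -0.1, 4.0]
opening: 0.04
```

Contact shows (+4 N). I'll release and rise.

carry_out --moves "0.046 0 0 0 0 0 0; 0.06 0 0 0 0 0 0; 0.0876 0 0 0 0 0 0; 0.0876 0 0 0 0 0 0; 0.0876 0 0 0 0 0 0; 0.0876 0 0 0 0 0 0; 0.0876 0 0 -0.02 0 0 0; 0.0876 0 0 -0.06 0 0 0; 0.0876 0 0 -0.1 0 0 0; 0.0876 0 0 -0.15 0 0 0; 0.0876 0 0 -0.16 0 0 0; 0.0876 0 0 -0.16 0 0 0; 0.0876 0 0 -0.16 0 0 0"

```text
clock: 15.5
tool_pos: [0.6508, 0.0543, 0.3698]
orientation: [180.0, 0.0, -94.0]
force: [-0.0, 0.3, -0.9]
opening: 0.0878
```

```bash
python3 mv.py .4335 .0657 .376 -107
```

```text
t 15.5 pos [0.6508 0.0543 0.3698] rpy [ 1.7997e+02  2.0000e-02 -9.4010e+01] F [-0.01  0.26 -0.93] op 0.0878
(0.4335, 0.0657, 0.376, -107.0) shift [ 0.0039  0.2176 -0.0061] turn [0.0005 0.0003 0.2267]
```

carry_out --moves "0.0876 0.004 0.218 -0.005 0 0 0.2267; 0.0876 0.004 0.218 -0.005 0 0 0.2267; 0.0876 0.004 0.218 -0.005 0 0 0.2267; 0.0876 0.004 0.218 -0.005 0 0 0.2267; 0.0876 0.004 0.218 -0.005 0 0 0.2267; 0.0876 0.004 0.218 -0.005 0 0 0.2267; 0.0876 0.004 0.218 -0.005 0 0 0.2267; 0.0876 0.004 0.218 -0.005 0 0 0.2267; 0.0876 0.004 0.218 -0.005 0 0 0.2267"

```text
clock: 16.4
tool_pos: [0.4341, 0.0657, 0.3746]
orientation: [179.9, -0.1, -107.0]
force: [0.1, -0.2, -0.1]
opening: 0.0874
```

```bash
python3 mv.py .4335 .0657 .246 -107
cat > chk.py <<'E'
import sys
from plant import ctrl
from h import *
S={'leg_115':(.6404,-.1155),'leg_90':(.6463,-.0306),'leg_65':(.6516,.0542),'leg_40':(.6576,.139)}
def hull(r):
    p=cv2.findNonZero(r.astype(np.uint8)); m=np.zeros(r.shape,np.uint8); cv2.fillConvexPoly(m,cv2.convexHull(p),1); return m.astype(np.float32)
t=ctrl.snapshot('top');s=ctrl.snapshot('scene')
for sh,nm in((t,'top'),(s,'scene')):
    cv2.imwrite(f'pics/{nm}_{sys.argv[1]}.png',sh['image'][:,:,::-1])
    for n in sys.argv[2:]:
        c=proj(sh,[[*S[n],.012+H[n]/2]])[0]
        for d in ctrl.trace(sh,n):
            e=d['extent']
            if abs((e[0]+e[2])/2-c[0])<15 and abs((e[1]+e[3])/2-c[1])<20:
                x,f=fit([sh],[hull(d['region'])],H[n],S[n],z0=.012); print(nm,n,x[:2].round(4),'off mm',((x[:2]-S[n])*1e3).round(1),np.rad2deg(x[2]).round(1),round(f,3),round(d['confidence'],2))
E
python3 chk.py 3 leg_65 leg_90
```

```text
t 16.4 pos [0.4341 0.0657 0.3746] rpy [ 1.7995e+02 -7.0000e-02 -1.0702e+02] F [ 0.13 -0.23 -0.13] op 0.0874
(0.4335, 0.0657, 0.246, -107.0) shift [-0.      0.0005  0.1286] turn [ 0.001  -0.0012 -0.0004]
top leg_65 [0.6526 0.0541] off mm [ 1.  -0.1] -5.1 0.044 0.62
scene leg_65 [0.6525 0.0553] off mm [0.9 1.1] -3.9 0.03 0.7
scene leg_65 [0.6778 0.0566] off mm [26.2  2.4] 69.0 0.603 0.45
scene leg_90 [ 0.6472 -0.0296] off mm [0.9 1. ] 82.3 0.044 0.62
```

View pics/scene_3.png

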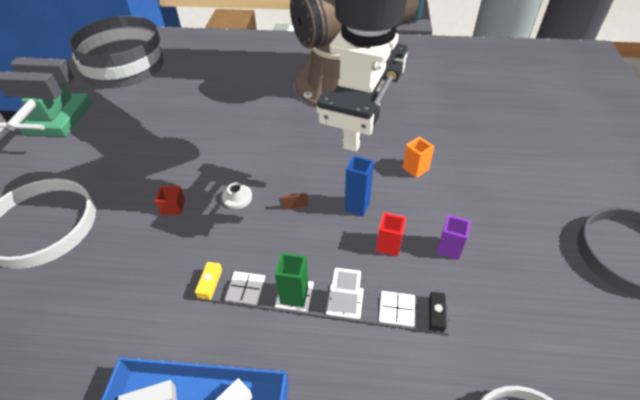

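White stands on seat C, about 1 mm off. Now blue, at scene (360,186).

carry_out --moves "0.0876 0 0 0.03 0 0 0; 0.0876 0 0 0.06 0 0 0; 0.0876 0 0 0.09 0 0 0; 0.0876 0 0 0.12 0 0 0; 0.0876 0 0 0.13 0 0 0; 0.0876 0 0 0.13 0 0 0; 0.0876 0 0 0.13 0 0 0; 0.02 0 0 0.13 0 0 0; 0.02 0 0 0.13 0 0 0; 0.02 0 0 0.13 0 0 0; 0.02 0 0 0.13 0 0 0; 0.02 0 0 0.13 0 0 0; 0.02 0 0 0.13 0 0 0; 0.02 0 0 0.13 0 0 0"

```text
clock: 18.1
tool_pos: [0.4333, 0.0656, 0.2452]
orientation: [180.0, -0.0, -107.0]
force: [-1.4, 0.9, -0.0]
opening: 0.0401
```

```bash
python3 mv.py .6399 -.1155 .396 -94 .6399 -.1155 .259 -94
```

```text
t 18.1 pos [0.4333 0.0656 0.2452] rpy [ 179.99   -0.   -106.99] F [-1.43  0.93 -0.04] op 0.0401
(0.6399, -0.1155, 0.396, -94.0) shift [ 0.1128 -0.2504 -0.1508] turn [ 2.000e-04 -1.000e-04 -2.268e-01]
(0.6399, -0.1155, 0.259, -94.0) shift [ 0.1128 -0.2505 -0.0138] turn [ 2.000e-04 -1.000e-04 -2.268e-01]
```

carry_out --moves "0.02 0 0 -0.01 0 0 0; 0.02 0 0 -0.03 0 0 0; 0.02 0 0 -0.06 0 0 0; 0.02 0 0 -0.09 0 0 0; 0.02 0 0 -0.12 0 0 0; 0.02 0.005 -0.01 -0.14 0 0 -0.01; 0.02 0.014 -0.03 -0.15 0 0 -0.03; 0.02 0.027 -0.06 -0.15 0 0 -0.055; 0.02 0.041 -0.09 -0.15 0 0 -0.08; 0.02 0.054 -0.12 -0.15 0 0 -0.11; 0.02 0.068 -0.15 -0.15 0 0 -0.135; 0.02 0.081 -0.18 -0.15 0 0 -0.165; 0.02 0.095 -0.21 -0.15 0 0 -0.19; 0.02 0.107 -0.238 -0.15 0 0 -0.215; 0.02 0.1128 -0.2504 -0.15 0 0 -0.2268; 0.02 0.1128 -0.2504 -0.15 0 0 -0.2268; 0.02 0.1128 -0.2504 -0.12 0 0 -0.2268; 0.02 0.1128 -0.2504 -0.09 0 0 -0.2268; 0.02 0.1128 -0.2504 -0.06 0 0 -0.2268; 0.02 0.1128 -0.2504 -0.04 0 0 -0.2268"

```text
clock: 20.1
tool_pos: [0.6383, -0.1148, 0.2831]
orientation: [179.8, 0.0, -94.0]
force: [-0.1, -0.2, -5.8]
opening: 0.04
```

carry_out --moves "0.02 0 0 0.012 0 0 0; 0.02 0 0 0.02 0 0 0; 0.02 0 0 0.024 0 0 0; 0.02 0 0 0.026 0 0 0; 0.02 0 0 0.027 0 0 0; 0.02 0 0 0.027 0 0 0; 0.02 0 0 0.027 0 0 0"

```text
clock: 20.8
tool_pos: [0.6401, -0.1155, 0.2589]
orientation: [-179.9, 0.0, -94.0]
force: [0.6, -0.6, -4.4]
opening: 0.0396
```

carry_out --moves "0.02 0 0 0.0005 0 0 0; 0.02 0 0 0.001 0 0 0; 0.02 0 0 0.0013 0 0 0; 0.02 0 0 0.0013 0 0 0; 0.02 0 0 0.0013 0 0 0"

```text
clock: 21.3
tool_pos: [0.64, -0.1154, 0.2574]
orientation: [-180.0, -0.0, -94.0]
force: [-2.3, 0.8, 0.4]
opening: 0.0398
```

carry_out --moves "0.046 0 0 0 0 0 0; 0.06 0 0 0 0 0 0; 0.0876 0 0 0 0 0 0; 0.0876 0 0 0 0 0 0; 0.0876 0 0 0 0 0 0; 0.0876 0 0 0 0 0 0; 0.0876 0 0 -0.02 0 0 0; 0.0876 0 0 -0.06 0 0 0; 0.0876 0 0 -0.1 0 0 0; 0.0876 0 0 -0.12 0 0 0; 0.0876 0 0 -0.12 0 0 0; 0.0876 0 0 -0.12 0 0 0"

```text
clock: 22.5
tool_pos: [0.6397, -0.1154, 0.3772]
orientation: [-180.0, 0.0, -94.0]
force: [-0.6, -0.7, -1.0]
opening: 0.0876
```

```bash
python3 mv.py .4638 -.3028 .33 -83
```

```text
t 22.5 pos [ 0.6397 -0.1154  0.3772] rpy [-1.7996e+02  3.0000e-02 -9.4000e+01] F [-0.59 -0.73 -0.98] op 0.0876
(0.4638, -0.3028, 0.33, -83.0) shift [0.1992 0.1625 0.047 ] turn [-0.0008  0.0004 -0.192 ]
```

carry_out --moves "0.0876 0.199 0.1625 0.047 0 0 -0.192; 0.0876 0.199 0.1625 0.047 0 0 -0.192; 0.0876 0.199 0.1625 0.047 0 0 -0.192; 0.0876 0.199 0.1625 0.047 0 0 -0.192; 0.0876 0.199 0.1625 0.047 0 0 -0.192; 0.0876 0.199 0.1625 0.047 0 0 -0.192; 0.0876 0.199 0.1625 0.047 0 0 -0.192; 0.0876 0.199 0.1625 0.047 0 0 -0.192; 0.0876 0.199 0.1625 0.047 0 0 -0.192"

```text
clock: 23.4
tool_pos: [0.4649, -0.302, 0.3297]
orientation: [180.0, 0.0, -82.9]
force: [-0.2, 0.1, 0.6]
opening: 0.0876
```

```bash
python3 mv.py .4638 -.3028 .181 -83; python3 chk.py 4 leg_115 leg_90 leg_65;  python3 -c "
from plant import ctrl
import cv2
cv2.imwrite('pics/w4.png',ctrl.snapshot('wrist')['image'][:,:,::-1])"
```

```text
t 23.4 pos [ 0.4649 -0.302   0.3297] rpy [179.99   0.   -82.94] F [-0.2   0.11  0.56] op 0.0876
(0.4638, -0.3028, 0.181, -83.0) shift [0.0006 0.0011 0.1487] turn [0.0001 0.0001 0.0011]
top leg_115 [ 0.6419 -0.0973] off mm [ 1.5 18.2] -26.8 2.368 0.77
top leg_90 [ 0.648  -0.0308] off mm [ 1.7 -0.2] -4.8 0.054 0.93
top leg_65 [0.6526 0.0539] off mm [ 1.  -0.3] -8.9 0.075 0.64
scene leg_115 [ 0.6411 -0.1152] off mm [0.7 0.3] 84.5 0.031 0.81
scene leg_90 [ 0.6475 -0.0297] off mm [1.2 0.9] -5.2 0.03 0.8
scene leg_90 [ 0.6716 -0.018 ] off mm [25.3 12.6] 8.9 1.392 0.17
scene leg_65 [0.6531 0.0553] off mm [1.5 1.1] -3.7 0.033 0.88
```

View pics/scene_4.png

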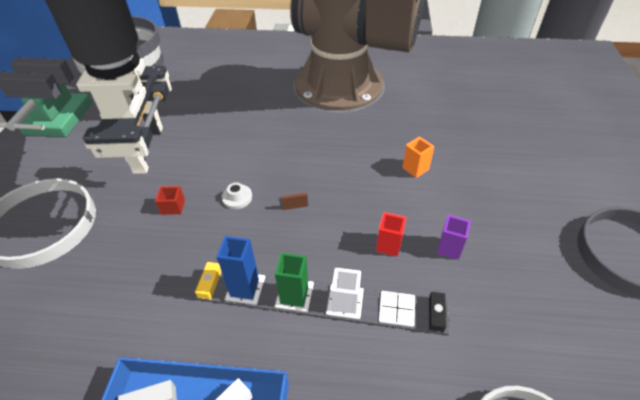

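View pics/w4.png

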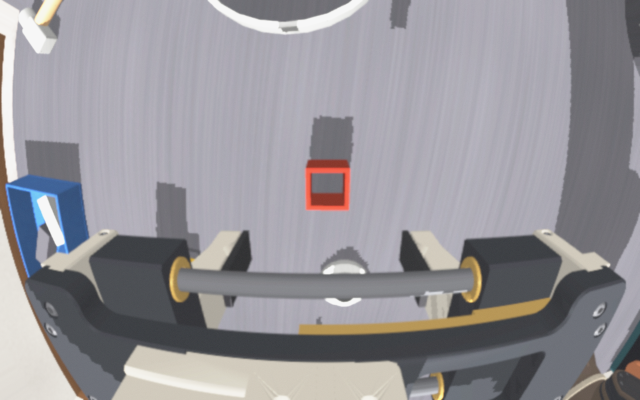

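Blue, green and white stand on their seats, and the red leg (327,185 in the wrist view) is square between the jaws. I'll descend and grip it.

carry_out --moves "0.0876 0 0 0.03 0 0 0; 0.0876 0 0 0.06 0 0 0; 0.0876 0 0 0.09 0 0 0; 0.0876 0 0 0.12 0 0 0; 0.0876 0 0 0.14 0 0 0; 0.0876 0 0 0.147 0 0 0; 0.0876 0 0 0.147 0 0 0; 0.0876 0 0 0.147 0 0 0; 0.02 0 0 0.147 0 0 0; 0.02 0 0 0.147 0 0 0; 0.02 0 0 0.147 0 0 0; 0.02 0 0 0.147 0 0 0; 0.02 0 0 0.147 0 0 0; 0.02 0 0 0.147 0 0 0; 0.02 0 0 0.147 0 0 0"

```text
clock: 25.35
tool_pos: [0.4638, -0.3027, 0.1829]
orientation: [180.0, 0.0, -83.0]
force: [-1.6, 0.2, 1.4]
opening: 0.0402
```

```bash
python3 mv.py .6569 .139 .373 -94 .6569 .139 .195 -94
```

```text
t 25.35 pos [ 0.4638 -0.3027  0.1829] rpy [ 1.7997e+02  1.0000e-02 -8.2990e+01] F [-1.6   0.17  1.37] op 0.0402
(0.6569, 0.139, 0.373, -94.0) shift [-0.4148 -0.2454 -0.1901] turn [5.000e-04 1.000e-04 1.921e-01]
(0.6569, 0.139, 0.195, -94.0) shift [-0.4148 -0.2455 -0.0121] turn [5.000e-04 1.000e-04 1.921e-01]
```

carry_out --moves "0.02 0 0 -0.01 0 0 0; 0.02 0 0 -0.03 0 0 0; 0.02 0 0 -0.06 0 0 0; 0.02 0 0 -0.09 0 0 0; 0.02 0 0 -0.12 0 0 0; 0.02 0 0 -0.15 0 0 0; 0.02 -0.01 -0.006 -0.175 0 0 0.005; 0.02 -0.03 -0.018 -0.19 0 0 0.014; 0.02 -0.06 -0.035 -0.19 0 0 0.028; 0.02 -0.095 -0.056 -0.19 0 0 0.044; 0.02 -0.13 -0.077 -0.19 0 0 0.06; 0.02 -0.165 -0.098 -0.19 0 0 0.076; 0.02 -0.2 -0.118 -0.19 0 0 0.093; 0.02 -0.235 -0.139 -0.19 0 0 0.109; 0.02 -0.27 -0.16 -0.19 0 0 0.125; 0.02 -0.305 -0.18 -0.19 0 0 0.141; 0.02 -0.34 -0.201 -0.19 0 0 0.157; 0.02 -0.375 -0.222 -0.19 0 0 0.173; 0.02 -0.4 -0.237 -0.19 0 0 0.185; 0.02 -0.4148 -0.2454 -0.19 0 0 0.192"

```text
clock: 27.35
tool_pos: [0.6574, 0.1412, 0.3728]
orientation: [180.0, -0.0, -93.9]
force: [0.3, -1.3, -0.9]
opening: 0.0398
```

carry_out --moves "0.02 0 0 0 0 0 0; 0.02 0 0 0.03 0 0 0; 0.02 0 0 0.06 0 0 0; 0.02 0 0 0.09 0 0 0; 0.02 0 0 0.12 0 0 0; 0.02 0 0 0.145 0 0 0; 0.02 0 0 0.162 0 0 0; 0.02 0 0 0.171 0 0 0; 0.02 0 0 0.175 0 0 0; 0.02 0 0 0.177 0 0 0; 0.02 0 0 0.177 0 0 0; 0.02 0 0 0.177 0 0 0"

```text
clock: 28.55
tool_pos: [0.6572, 0.1391, 0.197]
orientation: [-179.9, 0.0, -94.0]
force: [0.4, -0.1, -1.7]
opening: 0.0401
```

carry_out --moves "0.02 0 0 0.0005 0 0 0; 0.02 0 0 0.001 0 0 0; 0.02 0 0 0.0014 0 0 0; 0.02 0 0 0.0014 0 0 0; 0.02 0 0 0.0014 0 0 0"

```text
clock: 29.05
tool_pos: [0.657, 0.1391, 0.195]
orientation: [-180.0, 0.0, -94.0]
force: [-1.5, 0.6, 2.5]
opening: 0.0398
```

carry_out --moves "0.046 0 0 0 0 0 0; 0.06 0 0 0 0 0 0; 0.0876 0 0 0 0 0 0; 0.0876 0 0 0 0 0 0; 0.0876 0 0 0 0 0 0; 0.0876 0 0 0 0 0 0; 0.0876 0 0 -0.02 0 0 0; 0.0876 0 0 -0.06 0 0 0; 0.0876 0 0 -0.1 0 0 0; 0.0876 0 0 -0.15 0 0 0; 0.0876 0 0 -0.18 0 0 0; 0.0876 0 0 -0.18 0 0 0; 0.0876 -0.05 0.12 -0.18 0 0 0; 0.0876 -0.1 0.2 -0.18 0 0 0; 0.0876 -0.15 0.2 -0.18 0 0 0; 0.0876 -0.2 0.2 -0.18 0 0 0; 0.0876 -0.2 0.2 -0.18 0 0 0; 0.0876 -0.2 0.2 -0.18 0 0 0; 0.0876 -0.2 0.2 -0.18 0 0 0; 0.0876 -0.2 0.2 -0.18 0 0 0"

```text
clock: 31.05
tool_pos: [0.4706, 0.3533, 0.374]
orientation: [180.0, -0.0, -93.9]
force: [0.8, -0.0, -0.1]
opening: 0.0874
```

```bash
python3 mv.py; python3 chk.py 5 leg_115 leg_90 leg_65 leg_40
```

```text
t 31.05 pos [0.4706 0.3533 0.374 ] rpy [ 1.7997e+02 -3.0000e-02 -9.3860e+01] F [ 0.84 -0.03 -0.08] op 0.0874
top leg_115 [ 0.6418 -0.1162] off mm [ 1.4 -0.7] -1.6 0.03 0.68
top leg_90 [ 0.648  -0.0309] off mm [ 1.7 -0.3] -5.0 0.046 0.6
top leg_65 [0.6526 0.0538] off mm [ 1.  -0.4] -2.3 0.04 0.86
top leg_40 [0.6588 0.1393] off mm [1.2 0.3] -2.0 0.057 0.67
scene leg_115 [ 0.6413 -0.1151] off mm [0.9 0.4] 84.7 0.03 0.91
scene leg_90 [ 0.6474 -0.0297] off mm [1.1 0.9] -5.3 0.026 0.78
scene leg_65 [0.6526 0.0561] off mm [1.  1.9] -6.2 0.052 0.62
scene leg_40 [0.6581 0.1398] off mm [0.5 0.8] -3.2 0.039 0.73
```

View pics/scene_5.png

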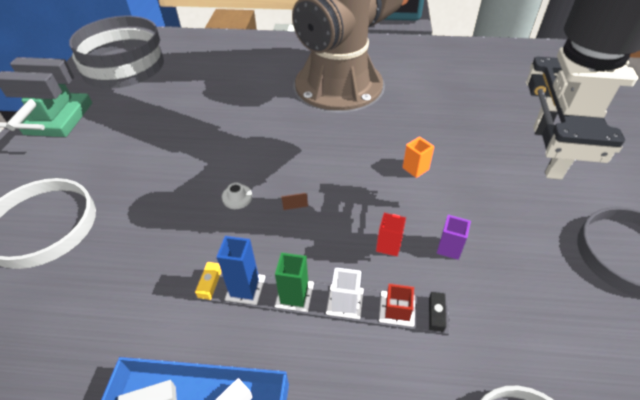

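View pics/top_5.png

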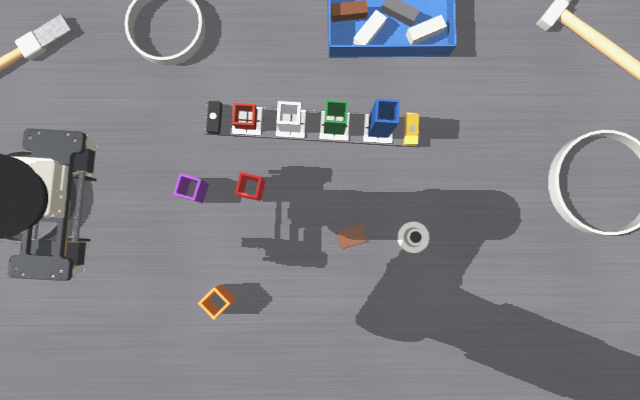

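```bash
python3 -c "
import cv2
im=cv2.imread('pics/scene_5.png'); cv2.imwrite('pics/z.png',cv2.resize(im[230:335,190:450],None,fx=3,fy=3,interpolation=cv2.INTER_CUBIC))
im=cv2.imread('pics/top_5.png'); cv2.imwrite('pics/z2.png',cv2.resize(im[90:155,200:430],None,fx=3.4,fy=3.4,interpolation=cv2.INTER_CUBIC))"
```

```text
(no output)
```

View pics/z.png

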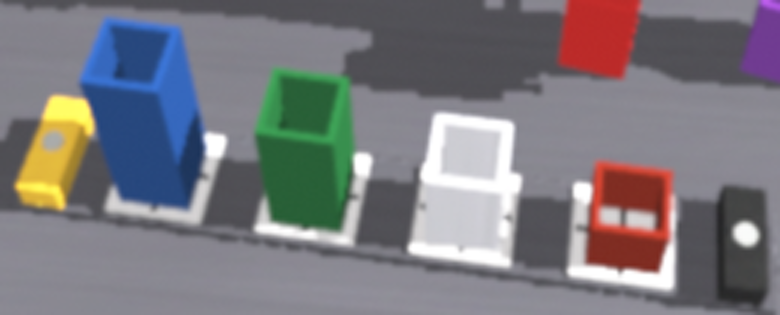

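View pics/z2.png

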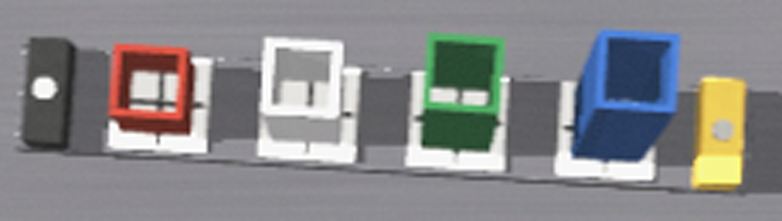

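```bash
python3 -c "
from plant import ctrl
print(ctrl.get_obs()['clock'],ctrl.close_job())"
```

```text
the job is handed in; nothing more can be done
31.55 None
```

All four legs are standing on the jig bar, let go, and the job was handed in at 31.6 s. From the yellow stop they run blue 115, green 90, bare metal 65, red primer 40. The red, purple and orange 65 mm look-alikes were left where they were.

**Position:** The last top and scene pictures show every leg upright on its own seat, with the gripper clear of them. The fits put all four within about 2 mm of the crosses, turned at most about 2.4° from the bar's direction. I judged the placing good and made no corrections.

**Disagreement:** The two cameras did not agree fully across the bar (x). Measured against its own view of the seats, the top camera shows the legs 2–3 mm too far in +x, while the scene camera shows them within 0.5 mm. That is within what the 2 mm calibration allows. One mid-job top-camera fit of the blue leg gave a poor result, probably a false detection. Later fits of the blue leg from both cameras were good.

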